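Load the sample tube on the roller stand

ROBOT

A 6-joint arm with a two-finger parallel gripper is mounted at the origin on the work surface. World frame = base frame: x ahead of the robot, y to its left, z up, the work surface at z = 0. Lengths are in m, angles in degrees, forces in N, time in s.
With the tool pointing down it reaches from about 0.275 to 0.75 m from the base axis. Payload 10.2 kg.
Tool frame: the origin (TCP) lies midway between the tips of the shut fingers; the grasp point (between the pads) lies 19 mm behind it; z points along the fingers, x is the direction in which the jaws open and shut, and the axes are right-handed (so a half turn about z gives the same grasp; the last joint's range is limited). The gripper opens to 88 mm and grips with 3 to 60 N. Pads are 18 mm wide; open, the fingers measure 123 mm over their backs; the gripper's body (75 mm by 187 mm) begins 45 mm behind the grasp point.
Start: joints at [61.857, 17.928, 85.812, -0, 76.261, -12.8], TCP at [0.139, 0.506, 0.239] pointing down, gripper open.
Joint ranges: [-168.41, 168.41], [-55.51, 124.54], [10.69, 146.95], [-70.63, 250.63], [1, 178], [-165.06, 165.06]. Speed limits (degrees/s): [136.94, 136.94, 172.46, 180, 180, 180].

INTERFACE

Orientations are given as a 3x3 rotation matrix whose columns are the frame's x, y, z axes.
In Python, from cell import * gives the robot as it stands. The module is installed in compiled form; this text tells all that it offers.
- The arm moves only by the tool carry_out, never from a script. Its argument "increments" is a list of rows, each a list of 3 entries, a list of its own where there are three numbers: the shift along the tool's x, y, z in cm, then the turn, a rotation vector about the tool's x, y, z in degrees, then the opening, from 0 (shut) to 1 (fully open). A call has 1 to 10 rows; each row is the pose to reach, as a shift and turn from the pose commanded when the call began, along the tool's axes at that moment; what a row does not reach only later rows make up. A row lasts 1/10 s, in which the tool goes at most 50 mm and 8.59 degrees, less where a joint would pass 70% of its speed; a pose out of reach is approached as far as the arm can. A call with a gripper value outside its range is refused whole. The fingers move at their own pace and stop on an object; "grip_force" is the grip in N (left out, the last holds). Time passes only in rows, so rows that repeat a pose let the fingers close. It gives the time, the measured TCP pose, the force and the opening at its end, in the units of the state.
- read_state(): the state, without advancing time (a new reading comes with each control period).
- grab_frame(name): name is "scene" or "top" or "wrist"; returns a dict with "frame" (420x560x3 uint8, red, green, blue), "intrinsics" (3x3 intrinsics, pixels), "R" (3x3) and "t" (3): a world point X has camera coordinates R X + t; the wrist camera has in their place "hand_eye" (4x4, takes a point from camera to tool coordinates, whose origin is the TCP and whose axes are the tool frame's). Camera axes: x right, y down, z forward; pixel columns grow to the right and rows downward; lengths in m; the calibration is good to about 2 mm. A picture is of the moment at which its call begins: read the wrist's pose just before it. There is no depth.
- job_done(): hands the job in, once; it reports no verdict.
Trained networks look in a picture, given as the dict that the camera call returned (one of the last four; its "shot" number tells which), for a name from the list of things; names that differ only in an ending like _2 or _b are one class to them, and where a whole thing is asked for, a point or a joint stands for the part that bears it (a point fixed in the world has none). Each returns a list of dicts, best first, with "score" (0 to 1); they miss things now and then, are a little off and sometimes report something else, mostly with a low value. They report only what shows in the picture. A call takes as long as a camera call. They do not tell look-alikes from the thing itself.
- cut_out(picture, target): "pixels" (420x560 bool, what is visible of it) and "rect" ([left, top, right, bottom] in pixels, round what is visible of it).
- pinpoint(picture, target): "point" ([column, row] in pixels: a listed point, or the origin of a listed thing).
The state is a dict: "time": time; "joint_pos": joint angles; "qvel": joint speeds; "effort": joint torques, N m; "ee_pos": TCP position; "eef_rot": TCP orientation; "ft_force": force on the tool from outside, world axes, zero at the start; "wrist_torque": the same for the moment, N m; "grip_width": opening from 0.0 (shut) to 1.0 (fully open).
Only numpy, scipy, OpenCV 4.12 (cv2) and the standard library are available. Lean on these libraries where they do the work, as an engineer would, in place of code of your own. Each camera call takes 0.05 s, during which the arm holds its last target. There are 200 camera calls.

TASK

Take the wide sample tube out of the wooden rest and lay it, without dropping it, in the trough between the rubber wheels of the roller stand, midway along, so that its barrel rests on all four wheels; either end may hold the cap. Leave the slim tube and the steel rod lying in the rest, and let go of the tube.

Things in the scene. Friction and masses are not known exactly. Their poses are not given: they have to be found in the camera images.
- wide_tube_mid (a point): Wide white plastic tube, blue cap, lying level in the wooden rest. Barrel 30 mm thick (the thickest there), 150 mm long. Point: on its axis, mid barrel, 51 mm above the table; x along the tube to the cap (35 mm thick, from +62 to +78 mm); y, z turn as it rolls. 60 to 130 g. It lies in V notches of two boards 32 mm either side of the point, 58 mm clear between; the base plate below is 6 mm high.
- slim_tube_mid (a point): Slim tube of the same white plastic, same kind of blue cap, barrel 18 mm thick, 150 mm long, in another notch of the rest, parallel to the wide one. Point: on its axis, mid barrel, 43 mm above the table; x along the tube. It stays there. The rest's three notches are 65 mm apart; which thing lies in which varies.
- rod_mid (a point): Bare steel rod, 12 mm thick, 160 mm long, in the remaining notch, parallel to the tubes. Point: its centre, 38 mm above the table; x along the rod. It stays there.
- lane (a point): Roller stand: four black wheels on two thin shafts, low white drive box beside. Point: where the wide tube's axis, mid barrel, comes to lie, 68 mm above the table; x along the trough, z up. Wheels (fixed): 48 mm diameter, at x +-35, y +-27 mm, tops 4 mm below the point, 58 mm clear between pairs; shafts' tops 24 mm below it, base plate 58 mm below. Box at y 86 to 122 mm, no higher than the point.
There are look-alikes about, which are no part of the job. What is shaped like the part that bears wide_tube_mid but green, orange or yellow is not meant.

How it is judged (in metres and radians):
At the end, for the whole second after the job is handed in: The wide tube lies still and released in the trough of the roller stand: its middle within 18 mm of the lane point horizontally and 8 mm in height, its axis within 10 degrees of the trough's; the slim tube and the rod are within 30 mm of where they lay in the rest (horizontal distance between wide_tube_mid and lane below 0.018 m and z of wide_tube_mid in the frame of lane between -0.008 and 0.008 m and angle between the x axis of wide_tube_mid and the x axis of lane, either way round below 0.18 rad and linear speed of wide_tube below 0.02 m/s and distance of each of slim_tube_mid, rod_mid from where it was at the start of the episode below 0.03 m); the robot touches nothing.
It fails at once if the slim tube or the steel rod is moved more than 30 mm from its place in the rest (distance of any of slim_tube_mid, rod_mid from where it was at the start of the episode above 0.03 m).
It fails at once if the wide tube is dropped (falls free of the fingers faster than 0.7 m/s, a fall of about 25 mm) (linear speed of wide_tube above 0.7 m/s and contact force between wide_tube and the fingers below 0.05 N).
It also fails if it takes over 40 s, if anything falls off the work surface, if the arm or the gripper's body presses on something with over 40 N, if the wrist force passes 120 N, or if a joint passes its speed limit or range.

## Working session

There is one attempt and no reset: what is moved stays moved. The work goes in short steps, Python scripts to look and compute and a tool call to move; the robot and the scene stay as the last step left them, time stands still between calls to the robot, and variables do not carry over. Pictures are saved under pics/ and viewed, about 8 in all and at most 12, crops included, and the job is handed in when it is done.

Besides the shell and the picture viewer there is one more tool, called after "Request:" as name(argument=value, ...), one argument or row to a line, values as JSON. carry_out: Moves the arm, as the interface text tells. Its arguments: {"type":"object","properties":{"increments":{"type":"array","items":{"type":"array"}},"grip_force":{"type":"number"}},"required":["increments"]}

```bash
mkdir -p pics; cat > h.py <<'E'
from cell import *
import numpy as np, cv2
def save(p,n): cv2.imwrite('pics/'+n,p['frame'][:,:,::-1])
def cam(p,st=None):
    if 'R' in p: return np.array(p['R']),np.array(p['t']).ravel()
    st=st or read_state(); H=np.array(p['hand_eye']); Rt=np.array(st['eef_rot']).reshape(3,3)
    Rc=Rt@H[:3,:3]; c=Rt@H[:3,3]+np.array(st['ee_pos'])
    return Rc.T,-Rc.T@c
def ray(p,uv,z,st=None):
    R,t=cam(p,st); K=np.array(p['intrinsics']); c=-R.T@t
    d=R.T@np.linalg.solve(K,[uv[0],uv[1],1]); return c+d*(z-c[2])/d[2]
def proj(p,X,st=None):
    R,t=cam(p,st); q=np.array(p['intrinsics'])@(R@np.array(X)+t); return q[:2]/q[2]
Z=dict(wide_tube_mid=.051,slim_tube_mid=.043,rod_mid=.038,lane=.068)
E
python3 - <<'E'
from h import *
np.set_printoptions(precision=3,suppress=True)
ims=[]
for c in ['scene','top']:
    p=grab_frame(c); ims.append(p['frame']); save(p,c+'0.png')
    for n,z in Z.items():
        for d in pinpoint(p,n)[:4]: print(c,n,round(d['score'],2),np.round(d['point']),ray(p,d['point'],z))
    if c=='top':
      for n in ['wide_tube_mid','slim_tube_mid']:
        for d in cut_out(p,n)[:4]: print(n,round(d['score'],2),d['rect'])
print(read_state()['eef_rot'])
E
```

```text
scene wide_tube_mid 0.88 [315. 280.] [0.517 0.194 0.051]
scene wide_tube_mid 0.74 [212. 185.] [ 0.4   -0.246  0.051]
scene wide_tube_mid 0.68 [272. 204.] [ 0.363 -0.05   0.051]
scene wide_tube_mid 0.63 [358. 242.] [0.347 0.224 0.051]
scene rod_mid 0.79 [348. 325.] [0.573 0.32  0.038]
scene lane 0.85 [171. 206.] [ 0.546 -0.269  0.068]
top wide_tube_mid 0.87 [210. 239.] [0.328 0.207 0.051]
top wide_tube_mid 0.73 [308. 231.] [ 0.342 -0.068  0.051]
top wide_tube_mid 0.67 [158. 280.] [0.217 0.354 0.051]
top wide_tube_mid 0.58 [215. 171.] [0.522 0.194 0.051]
top slim_tube_mid 0.54 [190. 166.] [0.543 0.268 0.043]
top rod_mid 0.72 [173. 161.] [0.562 0.319 0.038]
top lane 0.68 [372. 151.] [ 0.562 -0.255  0.068]
wide_tube_mid 0.85 [128.8, 264.5, 181.5, 291.0]
wide_tube_mid 0.71 [205.3, 144.2, 226.8, 193.5]
wide_tube_mid 0.71 [186.6, 221.6, 233.8, 258.9]
wide_tube_mid 0.68 [354.5, 204.0, 399.1, 241.0]
slim_tube_mid 0.73 [183.3, 142.0, 205.5, 185.2]
[[ 0.265  0.964  0.   ]
 [ 0.964 -0.265  0.   ]
 [ 0.     0.    -1.   ]]
```

View pics/top0.png

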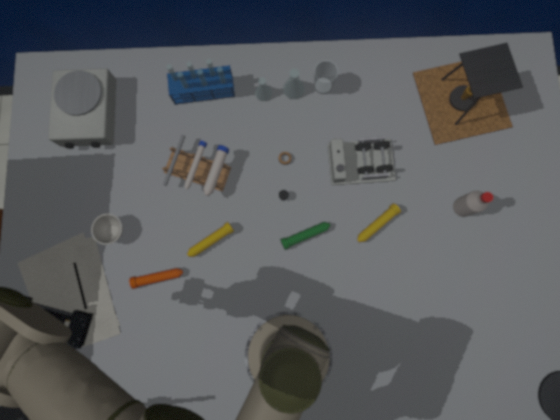

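View pics/scene0.png

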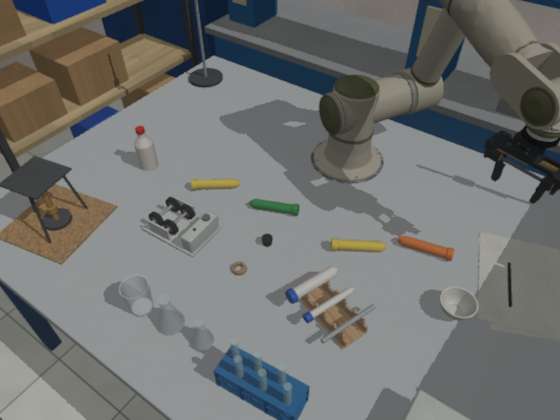

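The top view shows the rest near (200,170): rod at (175,160), slim tube at (195,164), and the wide tube at (215,170) with its cap up at (222,150). The roller stand is at (372,158), with its box to the left. These could be mistaken for the wide tube: the slim tube (195,164), yellow (210,239) and (379,223), green (305,235), orange (158,278). I choose the white one at (215,170), the thicker of the two white tubes. Next I check it in a crop and get the axes.

```bash
python3 - <<'E'
from h import *
np.set_printoptions(precision=3,suppress=True)
p=grab_frame('top')
f=p['frame'][:,:,::-1]
a=cv2.resize(f[130:205,150:245],None,fx=6,fy=6,interpolation=cv2.INTER_CUBIC)[:, :400*2]
b=cv2.resize(f[130:205,325:400],None,fx=6,fy=6,interpolation=cv2.INTER_CUBIC)
im=cv2.resize(np.hstack([a,b]),None,fx=.78,fy=.78); im=cv2.convertScaleAbs(im,alpha=1.5); cv2.imwrite('pics/crop1.png',im); print(im.shape)
for n in ['wide_tube_mid','slim_tube_mid','rod_mid']:
    for d in cut_out(p,n)[:5]:
        ys,xs=np.nonzero(d['pixels'])
        if not(xs.size>20 and 150<xs.mean()<240 and ys.mean()<205): continue
        W=np.array([ray(p,(x,y),Z[n])[:2] for x,y in zip(xs,ys)])
        (c,s,an)=cv2.minAreaRect((W*1000).astype(np.float32)); w,v=np.linalg.eigh(np.cov(W.T))
        print(n,d['score'],c,s,np.degrees(np.arctan2(*v[::-1,1])))
E
```

```text
(351, 796, 3)
wide_tube_mid 0.82 (526.2637939453125, 193.35401916503906) (38.294044494628906, 155.44691467285156) 160.2847456844058
slim_tube_mid 0.9 (548.051025390625, 255.0406494140625) (22.795795440673828, 149.75332641601562) 160.31912161807975
rod_mid 0.47 (564.488037109375, 319.5056457519531) (8.775375366210938, 147.65000915527344) 160.2043900080852
```

View pics/crop1.png

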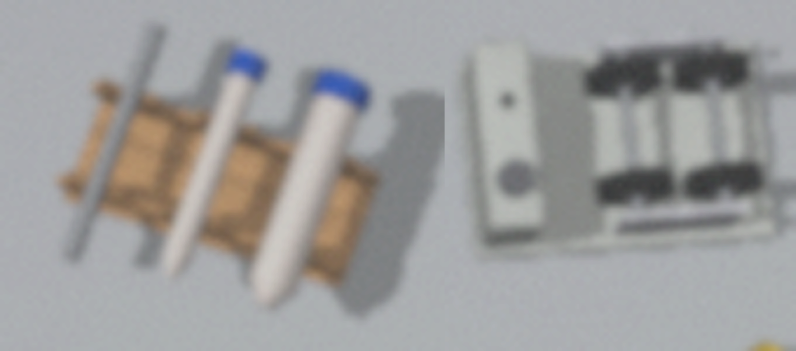

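The crop confirms it: the thick white tube with the blue cap up-right, at top-view (215,170). Its axis is at about -19.7° and its middle near (0.522, 0.194). The wheels stand in two pairs and the trough is tilted a few degrees. Now I move above the tube.

Request:
carry_out(
  increments=[
    [[-20,45.2,0],[0,0,4.3],0.55],
    [[-20,45.2,0],[0,0,4.3],0.55],
    [[-20,45.2,0],[0,0,4.3],0.55],
    [[-20,45.2,0],[0,0,4.3],0.55],
    [[-20,45.2,0],[0,0,4.3],0.55],
    [[-20,45.2,0],[0,0,4.3],0.55],
    [[-20,45.2,0],[0,0,4.3],0.55],
    [[-20,45.2,0],[0,0,4.3],0.55],
    [[-20,45.2,0],[0,0,4.3],0.55],
    [[-20,45.2,0],[0,0,4.3],0.55],
  ],
)

```text
time: 1.8
ee_pos: [0.5235, 0.1919, 0.2387]
eef_rot: [[0.337, 0.942, 0.0], [0.942, -0.337, 0.0], [0.0, 0.0, -1.0]]
ft_force: [0.2, 1.0, 0.1]
grip_width: 0.55
```

Request:
carry_out(
  increments=[
    [[0,0,0],[0,0,0],0.55],
    [[0,0,0],[0,0,0],0.55],
    [[0,0,0],[0,0,0],0.55],
  ],
)

```text
time: 2.1
ee_pos: [0.5211, 0.1946, 0.2388]
eef_rot: [[0.335, 0.942, -0.0], [0.942, -0.335, 0.0], [0.0, -0.0, -1.0]]
ft_force: [0.9, 0.7, -0.2]
grip_width: 0.544
```

```bash
cat > look.py <<'E'
from h import *
import sys
np.set_printoptions(precision=3,suppress=True)
def look(name,names):
    st=read_state(); p=grab_frame('wrist'); save(p,name)
    T=np.array(st['eef_rot']).reshape(3,3)
    print(st['time'],np.array(st['ee_pos']),T.ravel(),st['grip_width'],st['ft_force'])
    for n in names:
        for d in pinpoint(p,n)[:3]:
            print(n,round(d['score'],2),np.round(d['point']),ray(p,d['point'],Z[n],st))
        if n=='lane': continue
        for d in cut_out(p,n)[:2]:
            ys,xs=np.nonzero(d['pixels']); 
            W=np.array([ray(p,(x,y),Z[n],st)[:2] for x,y in zip(xs,ys)])
            c,s,a=cv2.minAreaRect((W*1000).astype(np.float32)); w,v=np.linalg.eigh(np.cov(W.T))
            print('  mask',round(d['score'],2),d['rect'],np.array(c),np.array(s),np.degrees(np.arctan2(*v[::-1,1])))
    return p,st
if __name__=='__main__': look(sys.argv[1],sys.argv[2:])
E
python3 look.py w1.png wide_tube_mid slim_tube_mid
```

```text
2.1 [0.521 0.195 0.239] [ 0.335  0.942 -0.     0.942 -0.335  0.     0.    -0.    -1.   ] 0.5435128485014917 [ 0.87   0.675 -0.157]
wide_tube_mid 0.61 [288. 181.] [0.523 0.196 0.051]
  mask 0.66 [271.3, 99.8, 304.6, 266.5] [528.593 193.58 ] [ 34.828 156.989] 160.31289803323585
  mask 0.65 [1.1, 262.9, 28.4, 329.2] [ 545.366 -103.346] [26.533 74.209] 148.97654144312745
slim_tube_mid 0.84 [358. 177.] [0.543 0.258 0.043]
  mask 0.66 [343.9, 93.9, 373.9, 258.3] [548.257 253.866] [ 23.801 153.265] 160.16481557767074
```

View pics/w1.png

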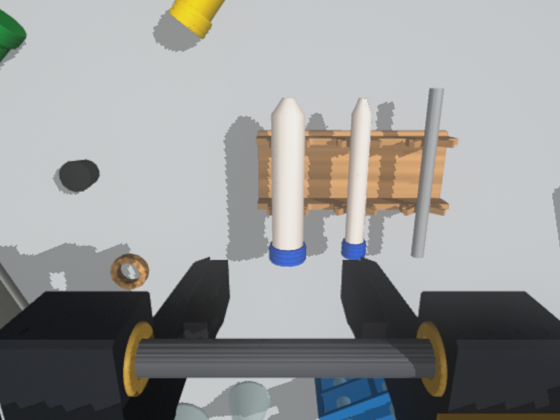

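The wrist view shows the wide tube at column 288, from tip (288,98) to cap (288,255). The boards are at rows about 138 and 205, the slim tube at column 358 and the rod at column 428. I check the board gap along the tube axis.

```bash
python3 - <<'E'
from h import *
np.set_printoptions(precision=3,suppress=True)
st=read_state(); p=grab_frame('wrist')
R,t=cam(p,st); print('cam',-R.T@t, R[2])
u=np.array([.9417,-.3365])
for z in(.04,.048,.051):
  print(z,[round(float((ray(p,(265,r),z,st)[:2]-[.523,.196])@u),4) for r in(132,138,146,199,205,212)])
for r in (98,265): print(ray(p,(288,r),.051,st),(ray(p,(288,r),.051,st)[:2]-[.523,.196])@u)
for z in(.04,.051):print(ray(p,(288,172),z,st))
g=p['frame'].mean(2)[120:220,262:268].mean(1); print(g.astype(int))
E
```

```text
cam [0.448 0.22  0.384] [ 0.283 -0.1   -0.954]
0.04 [-0.0423, -0.037, -0.0298, 0.0204, 0.0264, 0.0334]
0.048 [-0.0432, -0.038, -0.0309, 0.0181, 0.0239, 0.0308]
0.051 [-0.0435, -0.0383, -0.0313, 0.0172, 0.023, 0.0298]
[0.455 0.22  0.051] -0.07198067547995053
[0.602 0.168 0.051] 0.08404101540671623
[0.518 0.198 0.04 ]
[0.516 0.199 0.051]
[200 201 200 200 200 197 190 187 180 163 117 122 128 130 125 103  88  96
 113 120 123 125 125 125 123 121 121 121 121 122 123 124 124 123 124 124
 124 125 126 124 120 119 119 119 120 121 121 120 120 123 122 118 116 114
 113 112 114 117 117 122 126 126 127 126 125 124 121 120 119 119 117 117
 116 115 115 116 112  97  84  85  86  87  90 105 122 122 123 124 125 135
 140 141 141 142 143 144 151 166 170 167]
```

Request:
carry_out(
  increments=[
    [[0.15,0,4],[0,0,0],0.55],
    [[0.15,0,8],[0,0,0],0.55],
    [[0.15,0,12],[0,0,0],0.55],
    [[0.15,0,15],[0,0,0],0.55],
    [[0.15,0,17],[0,0,0],0.55],
    [[0.15,0,19],[0,0,0],0.55],
    [[0.15,0,20.2],[0,0,0],0.55],
    [[0.15,0,20.2],[0,0,0],0.55],
    [[0.15,0,20.2],[0,0,0],0.55],
    [[0.15,0,20.2],[0,0,0],0.55],
  ],
)

```text
time: 3.4
ee_pos: [0.523, 0.1954, 0.0378]
eef_rot: [[0.336, 0.942, 0.002], [0.942, -0.336, 0.0], [0.001, 0.002, -1.0]]
ft_force: [0.5, 0.6, -0.0]
grip_width: 0.55
```

Request:
carry_out(
  increments=[
    [[0,0,0],[0,0,0],0.2],
    [[0,0,0],[0,0,0],0.2],
    [[0,0,0],[0,0,0],0.2],
    [[0,0,0],[0,0,0],0.2],
    [[0,0,0],[0,0,0],0.2],
    [[0,0,0],[0,0,0],0.2],
    [[0,0,0],[0,0,0],0.2],
    [[0,0,0],[0,0,0],0.2],
  ],
  grip_force=30,
)

```text
time: 4.2
ee_pos: [0.5231, 0.1961, 0.0376]
eef_rot: [[0.336, 0.942, 0.003], [0.942, -0.336, 0.002], [0.002, 0.002, -1.0]]
ft_force: [0.6, 4.7, 3.3]
grip_width: 0.33
```

Request:
carry_out(
  increments=[
    [[0,0,-1],[0,0,0],0.2],
    [[0,0,-3],[0,0,0],0.2],
    [[0,0,-6],[0,0,0],0.2],
    [[0,0,-9],[0,0,0],0.2],
    [[0,0,-12],[0,0,0],0.2],
    [[0,0,-15],[0,0,0],0.2],
    [[0,0,-18],[0,0,0],0.2],
    [[0,0,-20],[0,0,0],0.2],
    [[0,0,-20],[0,0,0],0.2],
  ],
)

```text
time: 5.1
ee_pos: [0.5231, 0.1952, 0.2398]
eef_rot: [[0.336, 0.942, 0.005], [0.942, -0.336, 0.001], [0.002, 0.005, -1.0]]
ft_force: [-0.6, 0.8, -1.9]
grip_width: 0.332
```

```bash
python3 - <<'E'
from h import *
np.set_printoptions(precision=3,suppress=True)
p=grab_frame('top')
# wheels from crop1 pixels
for z in(.04,.06):
  W=np.array([ray(p,(325+(u-444.6)/4.68,130+v/4.68),z)[:2] for u,v in[(623,75),(712,70),(637,188),(724,182)]])
  print(z,W.ravel(),W.mean(0),np.degrees(np.arctan2(*(W[0]+W[1]-W[2]-W[3])[::-1])))
p=grab_frame('top'); 
for d in pinpoint(p,'lane')[:3]: print(d['score'],ray(p,d['point'],.068))
print(read_state()['ee_pos'])
E
```

```text
0.04 [ 0.588 -0.237  0.589 -0.292  0.515 -0.242  0.517 -0.295] [ 0.552 -0.267] 2.6773235058778675
0.06 [ 0.581 -0.233  0.582 -0.287  0.51  -0.237  0.512 -0.29 ] [ 0.546 -0.262] 2.6773235058779186
0.82 [ 0.554 -0.267  0.068]
[0.522 0.195 0.235]
```

Request:
carry_out(
  increments=[
    [[-2,1,-1],[0,0,-2],0.2],
    [[-5,2.3,-2],[0,0,-5],0.2],
    [[-9,4,-2],[0,0,-8],0.2],
    [[-13,5.9,-2],[0,0,-11],0.2],
    [[-17,7.7,-2],[0,0,-14],0.2],
    [[-21,9.5,-2],[0,0,-17],0.2],
    [[-25,11.3,-2],[0,0,-20],0.2],
    [[-28.5,12.8,-2],[0,0,-22.5],0.2],
    [[-30.6,13.8,-2],[0,0,-22.5],0.2],
    [[-30.6,13.8,-2],[0,0,-22.5],0.2],
  ],
)

```text
time: 6.25
ee_pos: [0.549, -0.1419, 0.2547]
eef_rot: [[-0.046, 0.999, -0.003], [0.999, 0.046, 0.001], [0.001, -0.003, -1.0]]
ft_force: [-0.7, 0.2, -1.7]
grip_width: 0.33
```

Request:
carry_out(
  increments=[
    [[0,0,0],[0,0,0],0.2],
    [[0,0,0],[0,0,0],0.2],
    [[0,0,0],[0,0,0],0.2],
  ],
)

```text
time: 6.55
ee_pos: [0.5495, -0.1382, 0.2566]
eef_rot: [[-0.051, 0.999, -0.0], [0.999, 0.051, 0.0], [0.0, -0.0, -1.0]]
ft_force: [1.3, 0.3, -1.0]
grip_width: 0.33
```

```bash
python3 look.py w2.png lane wide_tube_mid
```

```text
6.55 [ 0.549 -0.138  0.257] [-0.051  0.999 -0.     0.999  0.051  0.     0.    -0.    -1.   ] 0.33029777662383264 [ 1.267  0.317 -1.017]
lane 0.86 [147. 177.] [ 0.553 -0.263  0.068]
wide_tube_mid 0.65 [286. 300.] [ 0.683 -0.13   0.051]
  mask 0.81 [78.7, 0.0, 126.0, 22.0] [ 417.296 -298.168] [18.138 39.321] 94.10975053288126
  mask 0.7 [244.8, 110.1, 328.9, 420.0] [ 664.289 -133.641] [357.934  92.342] -177.17875488976253
```

View pics/w2.png

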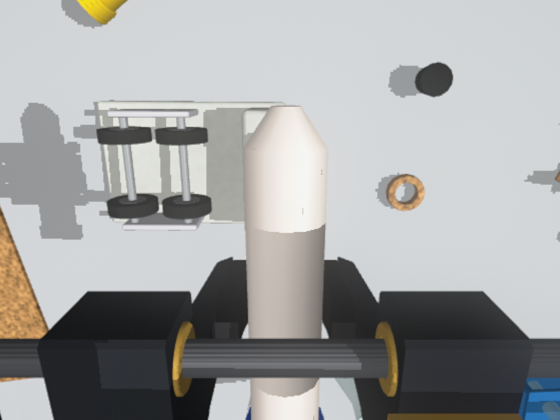

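The wrist view shows the tube held level with its tip up at (287,107). The four wheels are at (124,135), (181,135), (133,206) and (187,207). I compute the lane pose from the wheels and where the tube sits in the hand.

```bash
python3 - <<'E'
from h import *
np.set_printoptions(precision=3,suppress=True)
st=read_state(); p=grab_frame('wrist')
T=np.array(st['eef_rot']).reshape(3,3); e=np.array(st['ee_pos']); print(e,np.degrees(np.arctan2(T[1,1],T[0,1])))
for z in(.04,.055,.064):
  W=np.array([ray(p,q,z,st)[:2] for q in[(124,135),(181,135),(133,206),(187,207)]])
  print(z,W.ravel(),W.mean(0),np.degrees(np.arctan2(*(W[2]+W[3]-W[0]-W[1])[::-1])))
print('in hand, tool xy:',T.T@(ray(p,(286,300),e[2]+.014,st)-e), 'tip',T.T@(ray(p,(287,107),e[2]+.014,st)-e))
s=grab_frame('scene')
for d in pinpoint(s,'lane')[:2]: print('lane',d['score'],ray(s,d['point'],.068))
for d in pinpoint(s,'wide_tube_mid')[:4]: X=ray(s,d['point'],e[2]+.014); print(d['score'],d['point'],T.T@(X-e))
E
```

```text
[ 0.55  -0.139  0.257] 2.895386809733865
0.04 [ 0.52  -0.294  0.518 -0.24   0.591 -0.29   0.589 -0.236] [ 0.554 -0.265] 2.935758628536063
0.055 [ 0.518 -0.287  0.516 -0.236  0.586 -0.284  0.584 -0.232] [ 0.551 -0.26 ] 2.935758628536018
0.064 [ 0.517 -0.284  0.515 -0.233  0.583 -0.28   0.581 -0.23 ] [ 0.549 -0.257] 2.9357586285360644
in hand, tool xy: [-0.     0.001 -0.014] tip [ 0.    -0.072 -0.014]
lane 0.84 [ 0.553 -0.255  0.068]
0.89 [213.5, 184.9] [ 0.072  0.019 -0.014]
0.86 [421.0, 243.0] [ 0.54  -0.068 -0.014]
0.79 [274.5, 202.2] [ 0.222 -0.009 -0.014]
0.71 [194.9, 170.8] [ 0.004  0.003 -0.014]
```

Request:
carry_out(
  increments=[
    [[-2,0,0],[0,0,0],0.2],
    [[-5,-0.2,0],[0,0,0],0.2],
    [[-8,-0.3,0],[0,0,0],0.2],
    [[-11,-0.5,1],[0,0,0],0.2],
    [[-12.4,-0.5,3],[0,0,0],0.2],
    [[-12.4,-0.5,6],[0,0,0],0.2],
    [[-12.4,-0.5,9],[0,0,0],0.2],
    [[-12.4,-0.5,10.5],[0,0,0],0.2],
    [[-12.4,-0.5,11.5],[0,0,0],0.2],
    [[-12.4,-0.5,11.5],[0,0,0],0.2],
  ],
)

```text
time: 7.95
ee_pos: [0.5504, -0.2632, 0.1408]
eef_rot: [[-0.05, 0.999, -0.001], [0.999, 0.05, 0.001], [0.001, -0.001, -1.0]]
ft_force: [-0.0, 0.6, -0.8]
grip_width: 0.331
```

Request:
carry_out(
  increments=[
    [[0,0,0],[0,0,0],0.2],
    [[0,0,0],[0,0,0],0.2],
  ],
)

```text
time: 8.15
ee_pos: [0.5511, -0.2637, 0.1429]
eef_rot: [[-0.05, 0.999, 0.002], [0.999, 0.05, -0.001], [-0.001, 0.002, -1.0]]
ft_force: [0.2, -0.5, -0.8]
grip_width: 0.332
```

```bash
python3 - <<'E'
from look import *
p,st=look('w3.png',['lane'])
s=grab_frame('scene'); cv2.imwrite('pics/s3.png',np.hstack([cv2.resize(s['frame'][130:280,100:260,::-1],(448,420)),cv2.resize(p['frame'][:,:,::-1],(350,420))[:, :]]))
for d in pinpoint(s,'lane')[:2]: print('scene lane',d['score'],ray(s,d['point'],.068))
E
```

```text
8.15 [ 0.551 -0.264  0.143] [-0.05   0.999  0.002  0.999  0.05  -0.001 -0.001  0.002 -1.   ] 0.3318435686529156 [ 0.165 -0.51  -0.784]
scene lane 0.92 [ 0.542 -0.272  0.068]
```

View pics/s3.png

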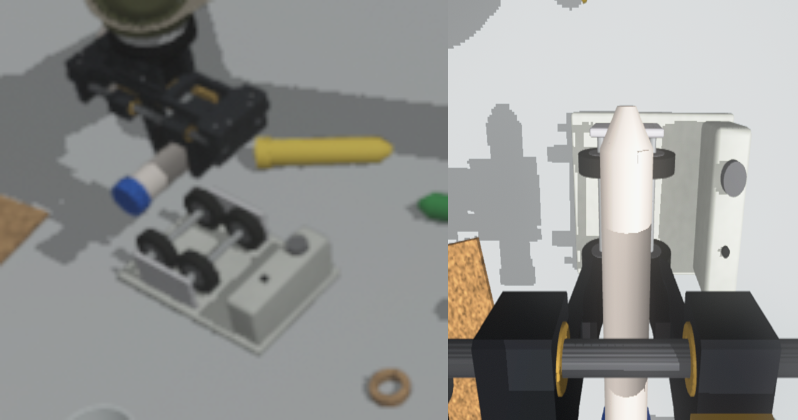

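The tube is centred over the trough: wheel edges at 578 and 675 in the view against tube centre 626, and it is aligned. Lowering.

Request:
carry_out(
  increments=[
    [[0,0,2],[0,0,0],0.2],
    [[0,0,4],[0,0,0],0.2],
    [[0,0,5.5],[0,0,0],0.2],
    [[0,0,6.7],[0,0,0],0.2],
    [[0,0,7.6],[0,0,0],0.2],
    [[0,0,8.2],[0,0,0],0.2],
    [[0,0,8.5],[0,0,0],0.2],
    [[0,0,8.5],[0,0,0],0.2],
    [[0,0,8.5],[0,0,0],0.2],
    [[0,0,8.5],[0,0,0],0.2],
  ],
)

```text
time: 9.35
ee_pos: [0.5509, -0.2636, 0.0572]
eef_rot: [[-0.05, 0.999, 0.001], [0.999, 0.05, -0.0], [-0.001, 0.001, -1.0]]
ft_force: [-0.5, -0.5, -1.5]
grip_width: 0.332
```

Request:
carry_out(
  increments=[
    [[0,0,0.1],[0,0,0],0.2],
    [[0,0,0.2],[0,0,0],0.2],
    [[0,0,0.2],[0,0,0],0.2],
    [[0,0,0.2],[0,0,0],0.2],
  ],
)

```text
time: 9.75
ee_pos: [0.5507, -0.2634, 0.0547]
eef_rot: [[-0.05, 0.999, -0.0], [0.999, 0.05, -0.0], [-0.0, -0.0, -1.0]]
ft_force: [-0.7, -0.6, 0.2]
grip_width: 0.33
```

Request:
carry_out(
  increments=[
    [[0,0,0.1],[0,0,0],0.2],
    [[0,0,0.1],[0,0,0],0.2],
    [[0,0,0.1],[0,0,0],0.2],
  ],
)

```text
time: 10.05
ee_pos: [0.5508, -0.2636, 0.0543]
eef_rot: [[-0.05, 0.999, 0.001], [0.999, 0.05, -0.0], [-0.001, 0.001, -1.0]]
ft_force: [-2.1, -0.4, 5.0]
grip_width: 0.33
```

Contact at 5 N, at the expected height. Opening the fingers, then retreating.

Request:
carry_out(
  increments=[
    [[0,0,0],[0,0,0],0.36],
    [[0,0,0],[0,0,0],0.4],
    [[0,0,0],[0,0,0],0.48],
    [[0,0,0],[0,0,0],0.55],
    [[0,0,0],[0,0,0],0.55],
    [[0,0,0],[0,0,0],0.55],
    [[0,0,0],[0,0,0],0.55],
  ],
)

```text
time: 10.75
ee_pos: [0.5507, -0.2634, 0.0537]
eef_rot: [[-0.05, 0.999, -0.0], [0.999, 0.05, 0.0], [0.0, -0.0, -1.0]]
ft_force: [0.5, -0.2, 0.7]
grip_width: 0.55
```

Request:
carry_out(
  increments=[
    [[0,0,-0.5],[0,0,0],0.55],
    [[0,0,-1.5],[0,0,0],0.55],
    [[0,0,-3],[0,0,0],0.55],
    [[0,0,-5],[0,0,0],0.55],
    [[0,0,-8],[0,0,0],0.55],
    [[0,0,-12],[0,0,0],0.55],
    [[0,0,-16],[0,0,0],0.55],
    [[0,0,-18],[0,0,0],0.55],
    [[0,0,-18],[0,0,0],0.55],
    [[0,0,-18],[0,0,0],0.55],
  ],
)

```text
time: 11.75
ee_pos: [0.5505, -0.2633, 0.2337]
eef_rot: [[-0.05, 0.999, 0.0], [0.999, 0.05, 0.0], [0.0, 0.0, -1.0]]
ft_force: [-0.0, 1.2, -0.4]
grip_width: 0.555
```

```bash
python3 - <<'E'
from look import *
Z['wide_tube_mid']=.068
p,st=look('w4.png',['wide_tube_mid'])
s=grab_frame('scene'); cv2.imwrite('pics/s4.png',np.hstack([cv2.resize(s['frame'][130:280,100:260,::-1],(448,420)),cv2.resize(p['frame'][:,:,::-1],(350,420))]))
for n,z in Z.items():
  for d in pinpoint(s,n)[:4]: print('scene',n,d['score'],np.round(d['point']),ray(s,d['point'],z))
E
```

```text
11.75 [ 0.55  -0.263  0.234] [-0.05   0.999  0.     0.999  0.05   0.     0.     0.    -1.   ] 0.5550043306976119 [-0.006  1.169 -0.355]
wide_tube_mid 0.74 [283. 188.] [ 0.553 -0.265  0.068]
  mask 0.78 [213.3, 0.0, 264.3, 24.6] [ 420.015 -305.204] [17.442 34.646] 98.320976160522
  mask 0.63 [265.8, 99.4, 302.8, 274.6] [ 556.848 -265.64 ] [157.569  35.32 ] -177.51581560379321
scene wide_tube_mid 0.96 [422. 243.] [0.267 0.369 0.068]
scene wide_tube_mid 0.72 [172. 206.] [ 0.543 -0.266  0.068]
scene wide_tube_mid 0.65 [215. 185.] [ 0.406 -0.226  0.068]
scene wide_tube_mid 0.64 [276. 204.] [ 0.368 -0.032  0.068]
scene slim_tube_mid 0.78 [330. 302.] [0.546 0.257 0.043]
scene rod_mid 0.53 [346. 324.] [0.574 0.315 0.038]
scene lane 0.9 [172. 208.] [ 0.549 -0.26   0.068]
```

View pics/s4.png

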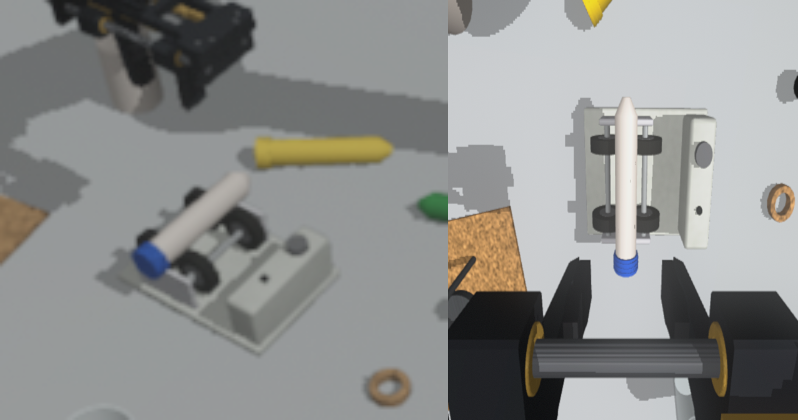

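The tube rests on all four wheels, centred along the trough and aligned with it. The gripper is clear. Handing in.

```bash
python3 -c "
from cell import *
print(job_done(), read_state()['time'])"
```

```text
the job is handed in; nothing more can be done
the job is handed in; nothing more can be done
```

The wide white tube is lying in the trough of the roller stand, resting on all four wheels and released. I gripped it mid-barrel, lifted it from the rest, carried it level and lowered it until it touched the wheels at about 5 N. Then I opened the fingers and raised the gripper about 18 cm. The job was handed in shortly after 11.75 s on the robot's clock.

Last checks before handing in:
- **Position:** the wrist camera put the tube's middle at (0.553, -0.265). From the wheels I had estimated the lane point at about (0.553, -0.263).
- **Axis:** it measured about 2.5°, against about 2.9° for the trough.
- **Scene camera:** it put the tube's middle at (0.543, -0.266) and the lane at (0.549, -0.260). These differ from the wrist values by up to about 1 cm, still inside the 18 mm allowed.
- **Lane readings:** earlier network readings of the lane also scattered by about 1–2 cm, so I relied on the wheels as seen from the wrist.
- **Slim tube and rod:** both were still in the rest, within about 6 mm of where the same cameras first put them.

I did not measure the tube's final height separately. The contact height matched the expected one. The pictures agreed that it rests on the wheels.

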